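# Close the battery bay and hold the front panel flush on a tilted bench meter

## Task

Finish closing up the bench meter that stands tilted in its yoke: swing the battery flap shut until its tab snaps down behind the rim of the bay, then pick up the loose front panel by its selector knob, tilt it to the slope of the meter's face and seat it in the recess, display on the left as seen from the robot and knob pointer towards the flap. Press it gently home against the spring contacts until it lies flush all round, and finish while still gripping the knob and holding the panel there, ready for the screws; nothing is put down or let go. Do not shift the meter or change its tilt, and leave the other things on the bench where they are.

Things in the scene. Friction and masses are not known exactly. Their poses are not given: they have to be found in the camera images.
- head: Meter head: off-white open-fronted case, 168 long, 174 wide, 58 mm deep, in a dark steel U-yoke fixed to the bench (242 wide over its knobs). Origin on the tilt axis, 95 mm up, mid-width. z = outward normal of the sloped face, x = up the slope, away from the robot, y = left, level. Tilt 20 to 38 degrees, differs each run, kept by a stiff hinge (over 5 N m). Tops of the face's rims at z 22 mm.
- seat (a point): Centre of the panel recess, in the plane of the ledge the panel's underside rests on; axes as the head (head frame x -34, y 0, z 18 mm). Recess 100 mm along x, 158 along y (4 mm play on each side of the panel), 4 mm deep like the panel, so a flush panel is level with the rims. The ledge is 10 mm wide all round.
- contacts_top (a point): Middle of a row of brass spring contacts (46 mm along y) at the recess centre. Free, they stand 4 mm above the ledge; pressed level with it they push back 5.6 N (2.4 N at first touch), more than the panel's weight, so a panel not pressed stands proud. Moves with them.
- flap (a joint): Angle of the grey battery flap, rad: 0 shut on the face, larger = opened upward about its hinge at the far, upper side of the bay; starts at 1.1 to 1.9, stop at 2.0. Stays where left (0.6 N at its free edge moves it). In the last 0.25 rad its orange sprung tab is pushed past the bay's rim with 2 to 4 N at the free edge and snaps behind it; under 0.06 it is behind.
- flap_hinge (a point): Middle of the flap's hinge line, parallel to the head's y (head frame x 66, y 0, z 22.5 mm). Its axes turn with the flap: the flap extends 44 mm along its -x, is 112 mm wide along y, 3 mm thick, outer face at its z +3 mm. Turning about +y opens it; shut, its axes equal the head's.
- flap_edge (a point): Middle of the flap's free edge on its outer face, 44 mm from the hinge line; moves with the flap.
- panel: Loose dark front panel, 92 mm along x, 150 along y, 4 thick, about 0.24 kg, face up on the bench. Origin at the centre of the flat underside, z out of its front. At its centre a fixed black bar knob, 40 along x, 14 wide along y, from 4 to 28 mm above the underside, white pointer line to +x. Pale display on the +y half; else nothing over 1.5 mm high. Seated, its x and y point as the head's.
- panel_top (a point): Middle of the panel's +x edge (the one the pointer faces), on the front: panel frame x 46, y 0, z 4 mm.
- solder_reel: White and red solder reel, 56 mm diameter, 45 mm tall, standing. Bystander. Origin under its centre.
- lens: Loose clear magnifying lens, 82 mm diameter, 15 mm thick, lying flat. Bystander. Origin under its centre.
- side_cutters: Side cutters with black handles, 140 mm long, 13 mm thick, lying flat. Bystander.
- tweezers: Steel tweezers, 130 mm long, 4 mm thick, lying flat. Bystander.
- screwdriver: Screwdriver lying on the bench. Bystander. Origin under its middle.
- screw_jar: Small clear jar with blue cap, 48 mm diameter, 55 mm tall. Bystander. Origin under its centre.
- perfboard: Brown prototype board on four brass standoffs, 80 by 100 mm, 21 mm tall. Bystander. Origin under its centre.
Not all that is in view belongs to the job. What is shaped like the panel but green or turquoise is not meant.

How it is judged:
By the outcome, as a careful person would: the job done as asked, in the order asked, and still so for the second after the job is handed in, while the arm keeps its last pose, push and grip.
It also fails if it takes over 64 s, if anything falls off the work surface, if the arm or the gripper's body presses on something with over 40 N, if the wrist force passes 120 N, or if a joint passes its speed limit or range.

## Robot

A 6-joint arm with a two-finger parallel gripper is mounted at the origin on the work surface. World frame = base frame: x ahead of the robot, y to its left, z up, the work surface at z = 0. Lengths are in m, angles in rad, forces in N, time in s.
With the tool pointing down it reaches from about 0.3 to 0.775 m from the base axis. Payload 14.6 kg.
Tool frame: the origin (TCP) lies at the very end of the fingers, on their centre line; the grasp point (between the pads) lies r.grasp_offset behind it (r.grasp_offset is the distance from the TCP to the grasp point, in m); z points along the fingers, y is the line along which they close (so a half turn about z gives the same grasp; the last joint's range is limited). The gripper opens to 85 mm and grips with 20 to 120 N. Pads are 22 mm wide; open, the fingers measure 114 mm over their backs; the gripper's body (76 mm by 85 mm) begins 54 mm behind the grasp point. The pads swing forward as they close: fully open they stand 13 mm farther back than shut.
Start: joints at [-0.067, 0.3, 1.521, -0, 1.321, -0.067], TCP at [0.55, -0, 0.231] pointing down, gripper open.
Joint ranges: [-3.03, 3.03], [-0.79, 2.21], [0.23, 2.52], [-1.04, 4.18], [0, 3.07], [-2.55, 2.55]. Speed limits (rad/s): [2.22, 2.22, 2.57, 3.14, 3.14, 3.14].

## Interface

Orientations are given as a unit quaternion [w, x, y, z].
In Python, from workcell import r gives the robot as it stands.
- The arm moves only by the tool drive_tool, never from a script. Its argument "moves" is text: rows parted by semicolons, each of 7 numbers parted by spaces: the shift along the tool's x, y, z in cm, then the turn, a rotation vector about the tool's x, y, z in rad, then the finger opening in cm, from 0 to 8.54. In form: x y z ax ay az claw; .... A call has 1 to 20 rows; each row is the pose to reach, as a shift and turn from the pose commanded when the call began, along the tool's axes at that moment; what a row does not reach only later rows make up. A row lasts 1/8 s, in which the tool goes at most 62.5 mm and 10.7 degrees, less where a joint would pass 70% of its speed; a pose out of reach is approached as far as the arm can. A call with a gripper value outside its range is refused whole. The fingers move at their own pace and stop on an object; "squeeze" is the grip in N (left out, the last holds). Time passes only in rows, so rows that repeat a pose let the fingers close. It gives the time, the measured TCP pose, the force, the opening and the grip force at its end, in the units of the state.
- r.state(): the state, without advancing time (a new reading comes with each control period).
- r.capture(name): name is "scene" or "side" or "wrist"; returns a dict with "img" (384x512x3 uint8, red, green, blue), "fx", "fy", "cx", "cy" (pixels), "camera_from_world" (4x4, takes a point from world to camera coordinates). Camera axes: x right, y down, z forward; pixel columns grow to the right and rows downward; lengths in m; the calibration is good to about 2 mm. A picture is of the moment at which its call begins. There is no depth.
- r.sign_off(): hands the job in; it is judged then, once.
The state is a dict: "clock": time; "joints": joint angles; "qd": joint speeds; "effort": joint torques, N m; "position": TCP position; "tool_rot": TCP orientation; "contact_force": force on the tool from outside, world axes, zero at the start; "wrist_torque": the same for the moment, N m; "gripper_width": opening from 0.0 (shut) to 1.0 (fully open); "gripper_force": force on a finger pad.
Only numpy, scipy, OpenCV 4.12 (cv2) and the standard library are available. Lean on these libraries where they do the work, as an engineer would, in place of code of your own. Each camera call takes 0.05 s, during which the arm holds its last target. There are 200 camera calls.

## Working session

There is one attempt and no reset: what is moved stays moved. The work goes in short steps, Python scripts to look and compute and a tool call to move; the robot and the scene stay as the last step left them, time stands still between calls to the robot, and variables do not carry over. Pictures are saved under pics/ and viewed, at most 10 in all, crops included, and the job is handed in when it is done.

Besides the shell and the picture viewer there is one more tool, called as name(argument=value, ...) on one line, values as JSON. drive_tool: Moves the arm, as the interface text tells. Its arguments: {"type":"object","properties":{"moves":{"type":"string"},"squeeze":{"type":"number"}},"required":["moves"]}

```bash
ls; mkdir -p pics; python3 - <<'E'
from workcell import r
import cv2,numpy as np
ims=[]
for n in("scene","side","wrist"):
    c=r.capture(n); cv2.imwrite(f"pics/{n}0.png",c["img"][:,:,::-1]); ims.append(c)
    M=np.linalg.inv(c["camera_from_world"]); print(n,c["fx"],c["cx"],c["cy"],M[:3,3].round(3),M[:3,2].round(3))
s=r.state(); print({k:np.round(v,3) for k,v in s.items()}, r.grasp_offset)
a=cv2.resize(ims[0]["img"],(800,600),interpolation=cv2.INTER_CUBIC); cv2.imwrite("pics/sceneL.png",a[:,:,::-1])
a=cv2.resize(ims[1]["img"],(800,600),interpolation=cv2.INTER_CUBIC); cv2.imwrite("pics/sideL.png",a[:,:,::-1])
E
```

```text
pics
scene 401.8218314019765 256.6926415701075 190.02653865881504 [ 1.282 -0.366  0.698] [-0.755  0.344 -0.559]
side 373.41236180488534 251.31767376855163 194.2125925501134 [ 0.031 -0.629  0.751] [ 0.444  0.624 -0.643]
wrist 310.6065091000833 255.88325889123954 195.76182433989632 [0.55  0.069 0.374] [-0.001 -0.27  -0.963]
{'clock': np.float64(0.15), 'joints': array([-0.067,  0.3  ,  1.521,  0.   ,  1.321, -0.067]), 'qd': array([-0.   , -0.001, -0.   ,  0.001, -0.001, -0.002]), 'effort': array([ 1.0000e-03, -5.4366e+01, -3.6188e+01, -0.0000e+00,  3.0000e-03,
        0.0000e+00]), 'position': array([0.55 , 0.   , 0.231]), 'tool_rot': array([-0.   ,  0.707,  0.707, -0.   ]), 'contact_force': array([-0.253, -0.331,  0.113]), 'wrist_torque': array([ 0.011, -0.006,  0.006]), 'gripper_force': np.float64(0.0), 'gripper_width': np.float64(1.002)} 0.0187
```

View pics/sceneL.png

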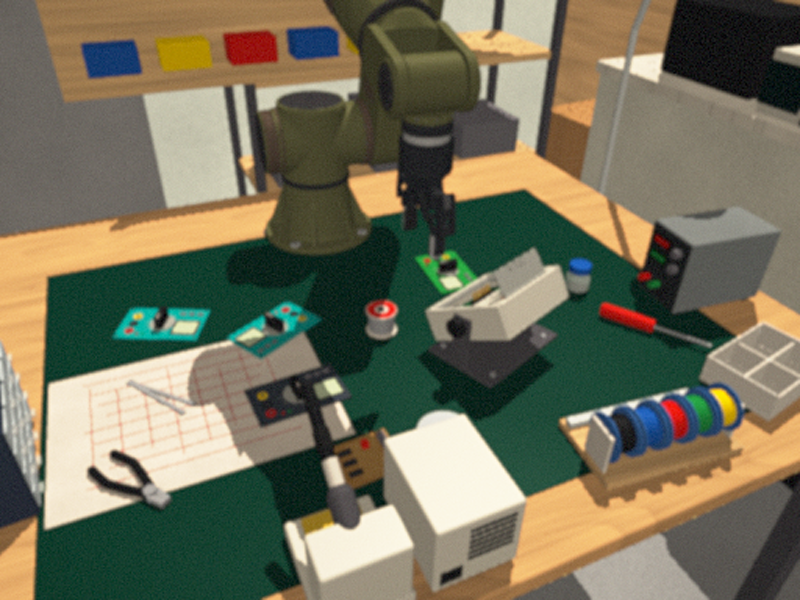

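View pics/sideL.png

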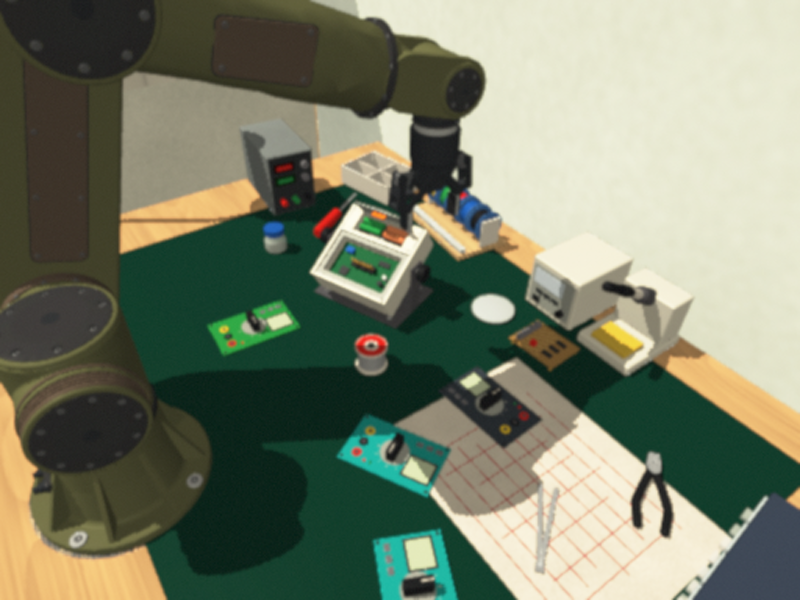

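The scene picture shows the dark panel at about (297,395) and the meter with its flap open at about (500,300), both in 800-scale. The side picture shows the panel at (490,405) and the meter's recess at (365,265). The green and turquoise panels are decoys.

```bash
cat > h.py <<'E'
import numpy as np,cv2
from workcell import r
from scipy.spatial.transform import Rotation as R
from scipy.optimize import least_squares
def ray(c,u,v):
    M=np.linalg.inv(c["camera_from_world"]); d=M[:3,:3]@[(u-c["cx"])/c["fx"],(v-c["cy"])/c["fy"],1]
    return M[:3,3],d/np.linalg.norm(d)
def proj(c,P):
    P=np.atleast_2d(P); q=P@c["camera_from_world"][:3,:3].T+c["camera_from_world"][:3,3]
    return np.c_[c["fx"]*q[:,0]/q[:,2]+c["cx"],c["fy"]*q[:,1]/q[:,2]+c["cy"]]
def plane(c,u,v,z):
    o,d=ray(c,u,v); return o+d*(z-o[2])/d[2]
def tri(obs):
    A=0;b=0
    for c,u,v in obs:
        o,d=ray(c,u,v);Q=np.eye(3)-np.outer(d,d);A=A+Q;b=b+Q@o
    return np.linalg.solve(A,b)
def headpose(p):  # x,y,yaw,tilt -> R,t  (face normal leans toward robot)
    return R.from_euler('z',p[2])*R.from_euler('y',-p[3]), np.array([p[0],p[1],0.095])
def rq(q): return R.from_quat(np.r_[q[1:],q[0]])
E
python3 - <<'E'
from h import *
k=1.5625
s=r.capture("scene");d=r.capture("side");w=r.capture("wrist")
print("panel z4",plane(s,297/k,397/k,.004),plane(d,490/k,405/k,.004))
print("head",tri([(s,500/k,300/k),(d,365/k,265/k)]))
# side view of head corners, upscaled crops
a=cv2.resize(d["img"][115:225,185:295],(600,600),interpolation=cv2.INTER_CUBIC)
b=cv2.resize(s["img"][150:260,260:370],(600,600),interpolation=cv2.INTER_CUBIC)
cv2.imwrite("pics/crop1.png",cv2.resize(np.hstack([a,b]),(800,400))[:,:,::-1])
cv2.imwrite("pics/wristL.png",cv2.resize(w["img"],(800,600))[:,:,::-1])
E
```

```text
panel z4 [ 0.54224581 -0.207959    0.004     ] [ 0.53176374 -0.20897161  0.004     ]
head [0.52385581 0.16542228 0.0738289 ]
```

View pics/wristL.png

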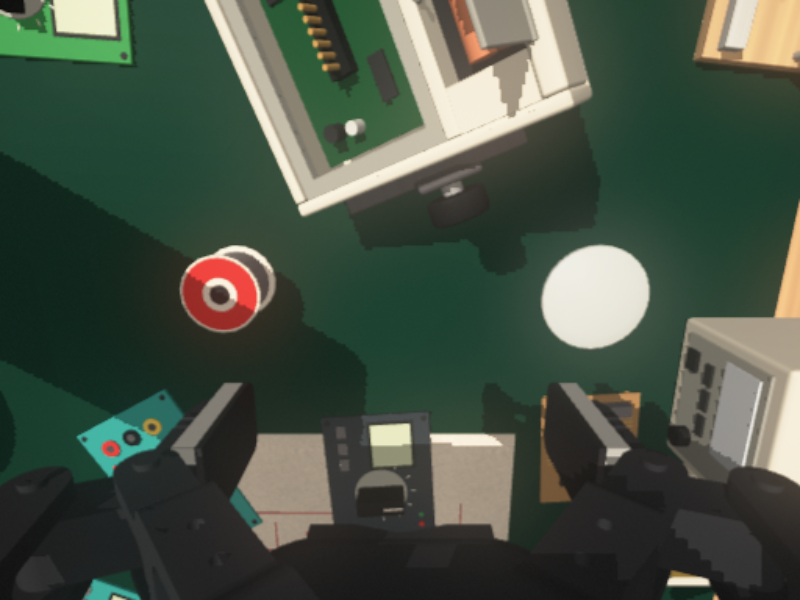

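View pics/crop1.png

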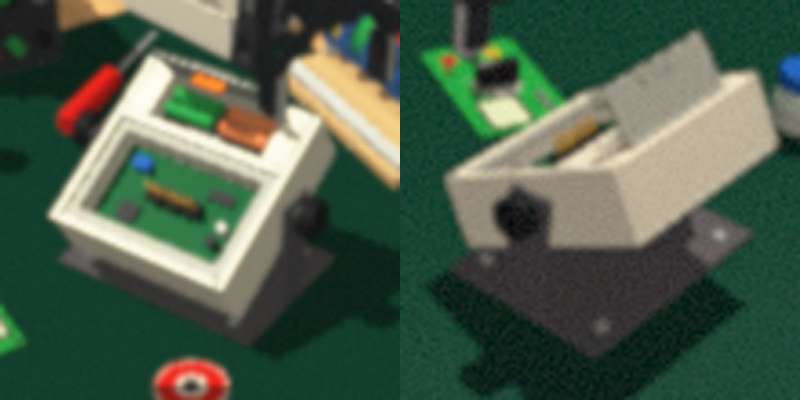

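The wrist view shows the near-right face corner at about (302,212), the open flap at the top right, and the dark panel at (380,470) with its display towards +y and pointer towards +x. The crop shows the recess, contacts and bay clearly. I'll move over the head for a better measurement.

drive_tool(moves="4 -0.5 -2 0 0 0 8.5; 9 -1 -4 0 0 0 8.5; 13 -2 -6 0 0 0 8.5; 16 -3 -8 0 0 0 8.5; 16 -3 -8 0 0 0 8.5; 16 -3 -8 0 0 0 8.5; 16 -3 -8 0 0 0 8.5")

```text
clock: 1.18
position: [0.5201, 0.1591, 0.3105]
tool_rot: [-0.0, 0.708, 0.707, -0.001]
contact_force: [-0.2, 0.1, 0.8]
gripper_width: 0.997
gripper_force: 0.0
```

```bash
python3 - <<'E'
from h import *
import pickle
w=r.capture("wrist"); pickle.dump(dict(w),open("w1.pkl","wb"))
for n in("side","scene"): pickle.dump(dict(r.capture(n)),open(n+"1.pkl","wb"))
s=r.state();print(s["position"],s["clock"])
cv2.imwrite("pics/w1.png",cv2.resize(w["img"],(800,600),interpolation=cv2.INTER_CUBIC)[:,:,::-1])
E
```

```text
[0.52012576 0.1594056  0.31086827] 1.325
```

View pics/w1.png

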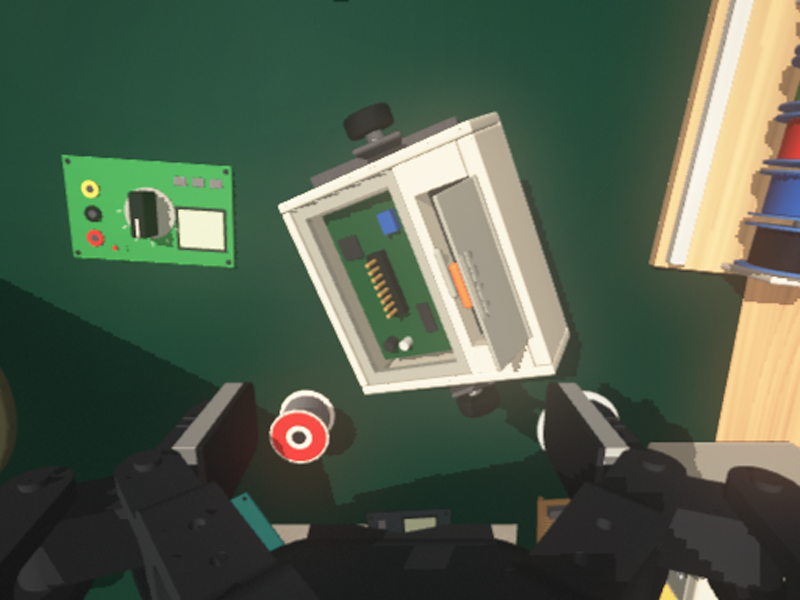

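The wrist view from above shows the head: near corners of the face at (280,207) and (365,392), and the flap quad from its free edge (432,190)-(497,372) to its hinge (470,178)-(530,345). I'll fit pose, tilt and flap angle jointly.

```bash
cat > fit.py <<'E'
from h import *
import pickle
w,s,d=[pickle.load(open(n+"1.pkl","rb")) for n in("w","scene","side")]
kw=lambda u,v:(u/1.5625,v/1.5625); ks=lambda u,v:(260+(u-400)/3.636,150+v/3.636); kd=lambda u,v:(185+u/3.636,115+v/3.636)
O=lambda a,b:("h",a,b)
obs=[(w,O(0,87),kw(280,207)),(w,O(0,-87),kw(365,392)),(w,O(168,87),kw(470,124)),(w,O(168,-87),kw(553,374)),
(w,("f",44,56),kw(432,190)),(w,("f",44,-56),kw(497,372)),(w,("f",0,56),kw(470,178)),(w,("f",0,-56),kw(530,345)),
(s,O(0,-87),ks(445,180)),(s,O(168,-87),ks(612,170)),(s,O(168,87),ks(757,73)),(s,("f",44,-56),ks(605,88)),(s,("f",44,56),ks(700,30)),
(d,O(0,-87),kd(222,290)),(d,O(0,87),kd(50,215)),(d,O(168,87),kd(155,52)),(d,O(168,-87),kd(330,130))]
def pt(p,f):
    Rh,t=headpose(p)
    if f[0]=="h": q=np.array([p[4]+f[1]/1e3,f[2]/1e3,.022])
    else: q=np.array([.066,0,.0225])+R.from_euler('y',p[5]).apply([-f[1]/1e3,f[2]/1e3,.003])
    return Rh.apply(q)+t
res=lambda p:np.concatenate([proj(c,pt(p,f))[0]-uv for c,f,uv in obs])
if __name__=="__main__":
    S=least_squares(res,[.54,.165,.4,.5,-.09,1.3],loss="soft_l1",f_scale=1.5)
    p=S.x;print(p.round(4),np.degrees(p[3]),np.degrees(p[2]))
    for o,e in zip(obs,res(p).reshape(-1,2)):print(o[1],e.round(1))
    pickle.dump(p,open("head.pkl","wb"))
    im=[]
    Rh,t=headpose(p)
    for c,(x,y),n in((w,(170,65),200),(d,(180,110),120)):
        k=400/n; g=cv2.resize(c["img"][y:y+n,x:x+n],(400,400),interpolation=cv2.INTER_CUBIC)
        def L(P,col):
            q=(proj(c,np.array(P))-[x,y]+.5)*k
            cv2.polylines(g,[np.round(q*8).astype(int).reshape(-1,1,2)],True,col,1,cv2.LINE_AA,3)
        L([pt(p,O(a,b)) for a,b in((0,87),(0,-87),(168,-87),(168,87))],(255,0,0))
        L([pt(p,("f",a,b)) for a,b in((0,56),(0,-56),(44,-56),(44,56))],(0,0,255))
        L(Rh.apply([(-.084,.079,.022),(-.084,-.079,.022),(.016,-.079,.022),(.016,.079,.022)])+t,(255,0,255))
        L(Rh.apply([(-.034,.023,.022),(-.034,-.023,.022)])+t,(0,255,255))
        im.append(g)
    cv2.imwrite("pics/fit.png",np.hstack(im)[:,:,::-1])
E
python3 fit.py
```

```text
[ 0.5409  0.1545  0.3766  0.5308 -0.0913  1.3898] 30.41036268053946 21.580414965150002
('h', 0, 87) [-0.9 -1.8]
('h', 0, -87) [-0.1  1. ]
('h', 168, 87) [-1.  -2.1]
('h', 168, -87) [1.1 2.1]
('f', 44, 56) [0.5 4.9]
('f', 44, -56) [0.7 1.4]
('f', 0, 56) [ 2.4 -0.9]
('f', 0, -56) [-0.3 -3.8]
('h', 0, -87) [-0.6  0. ]
('h', 168, -87) [-0.7 -1.2]
('h', 168, 87) [-0.4 -0.7]
('f', 44, -56) [-1.5  0.1]
('f', 44, 56) [-1.3  0.3]
('h', 0, -87) [-0.2 -0.2]
('h', 0, 87) [-0.3 -0.5]
('h', 168, 87) [-1.5 -0.2]
('h', 168, -87) [-2.  -4.4]
```

View pics/fit.png

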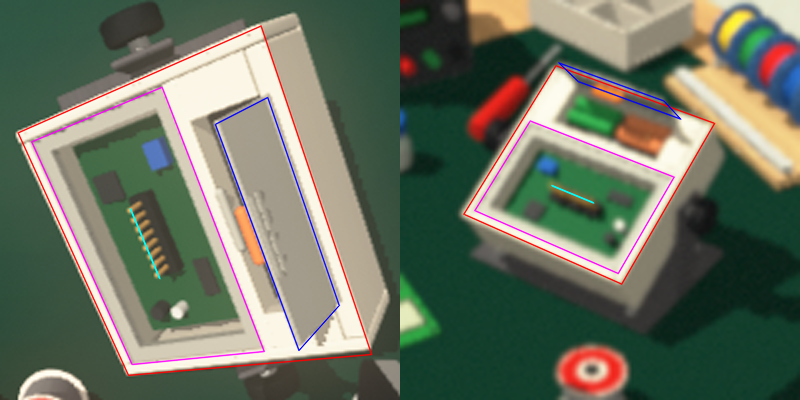

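The overlay matches well: the recess outline, the contacts row (cyan, left crop, about (145,245)) and the flap all fall within about 1–2 px. I'll refine on edges, and do the same for the panel.

```bash
cat > refine.py <<'E'
from h import *
import pickle
def edgefit(model,p,views,lines,rng=4,it=6):
    """lines: (name,A,B) callables give world pts; views: list of (cam,set of line ids)"""
    for k in range(it):
        C=[]
        for c,ids in views:
            g=cv2.GaussianBlur(c["img"],(0,0),.7).astype(np.float32)
            for i in ids:
                a,b=lines[i]
                for f in np.linspace(.06,.94,23):
                    q=proj(c,model(p,a,b,f))[0];e=proj(c,model(p,a,b,f+.02))[0]-q;n=np.array([-e[1],e[0]])/np.linalg.norm(e)
                    t=np.arange(-rng,rng+.01,.25)
                    m=q+t[:,None]*n
                    v=cv2.remap(g,m[:,:1].astype(np.float32),m[:,1:].astype(np.float32),cv2.INTER_LINEAR)[:,0]
                    gr=np.abs(v[4:]-v[:-4]).sum(1); j=gr.argmax()
                    if gr[j]>45: C.append((c,a,b,f,m[j+2],n))
        S=least_squares(lambda p:[n@(proj(c,model(p,a,b,f))[0]-m) for c,a,b,f,m,n in C],p,loss="soft_l1",f_scale=.4)
        p=S.x; rng=max(1.5,rng*.7)
    rr=np.abs([n@(proj(c,model(p,a,b,f))[0]-m) for c,a,b,f,m,n in C])
    for c,ids in views:
        print("median|err|px",np.median([x for x,y in zip(rr,C) if y[0] is c]).round(2),sum(y[0] is c for y in C))
    print(p.round(4)); return p
E
python3 - <<'E'
from refine import *
import fit
p=pickle.load(open("head.pkl","rb")); w,s,d=fit.w,fit.s,fit.d
H=lambda a,b:("h",a,b);F=lambda a,b:("f",a,b)
X=lambda a,b:("x",a,b)
def model(p,a,b,f):
    g=lambda k: headpose(p)[0].apply([k[1]/1e3,k[2]/1e3,.022])+headpose(p)[1] if k[0]=="x" else fit.pt(p,k)
    return g(a)*(1-f)+g(b)*f
lines=[(H(0,87),H(0,-87)),(H(0,-87),H(168,-87)),(H(168,-87),H(168,87)),(H(168,87),H(0,87)),
(X(-84,79),X(-84,-79)),(X(-84,-79),X(16,-79)),(X(16,-79),X(16,79)),(X(16,79),X(-84,79)),
(F(44,-56),F(44,56)),(F(0,56),F(44,56)),(F(0,-56),F(44,-56))]
for V in ([(w,[0,1,3,4,5,6,7]),(s,[1,2]),(d,[0,1,3,4,5,6,7])],[(w,[0,1,3,6])],[(d,[0,1,3,6]),(s,[1,2])],):
    q=edgefit(lambda p5,a,b,f:model(np.r_[p5,p[5]],a,b,f),p[:5],V,lines)
    print(np.degrees(q[2:4]))
    if len(V)==3: best=q
q=edgefit(lambda t,a,b,f:model(np.r_[best,t],a,b,f),p[5:],[(w,[8,9,10]),(s,[8,9,10])],lines)
pickle.dump(np.r_[best,q],open("head2.pkl","wb"))
# panel: z=4mm top outline, fit x,y,yaw
def pm(p,a,b,f):
    P=np.array([*(np.array(a)*(1-f)+np.array(b)*f),.004]); return R.from_euler('z',p[2]).apply(P)+[p[0],p[1],0]
c=[(.046,.075),(-.046,.075),(-.046,-.075),(.046,-.075)]
pl=list(zip(c,c[1:]+c[:1]))
p0=[.536,-.208,.0]
a=edgefit(pm,p0,[(s,[0,1,2,3]),(d,[0,1,2,3])],pl,6)
print("seat",headpose(best)[0].apply([-.034,0,.018])+headpose(best)[1])
g=[]
for cc,(x,y),n in((s,(140,210),100),(d,(265,215),100)):
    k=4;im=cv2.resize(cc["img"][y:y+n,x:x+n],None,fx=4,fy=4,interpolation=cv2.INTER_CUBIC)
    L=(np.array([proj(cc,pm(a,*l,0))[0] for l in pl])-[x,y]+.5)*k
    cv2.polylines(im,[L.astype(int).reshape(-1,1,2)],True,(255,0,0),1); g.append(im)
cv2.imwrite("pics/pan.png",np.hstack(g)[:,:,::-1]); pickle.dump(a,open("panel.pkl","wb"))
E
```

```text
median|err|px 0.25 161
median|err|px 0.47 23
median|err|px 0.98 150
[ 0.5405  0.1559  0.38    0.5102 -0.0924]
[21.77402208 29.22994476]
median|err|px 0.22 92
[ 0.5408  0.1556  0.3825  0.5171 -0.0925]
[21.91486111 29.63037788]
median|err|px 0.27 84
median|err|px 0.36 40
[ 0.5377  0.1533  0.3841  0.5495 -0.0904]
[22.00914527 31.48609982]
median|err|px 0.49 56
median|err|px 1.0 43
[1.337]
median|err|px 0.3 63
median|err|px 0.2 72
[ 0.5319 -0.2058  0.0655]
seat [0.50480329 0.14163288 0.09410527]
```

View pics/pan.png

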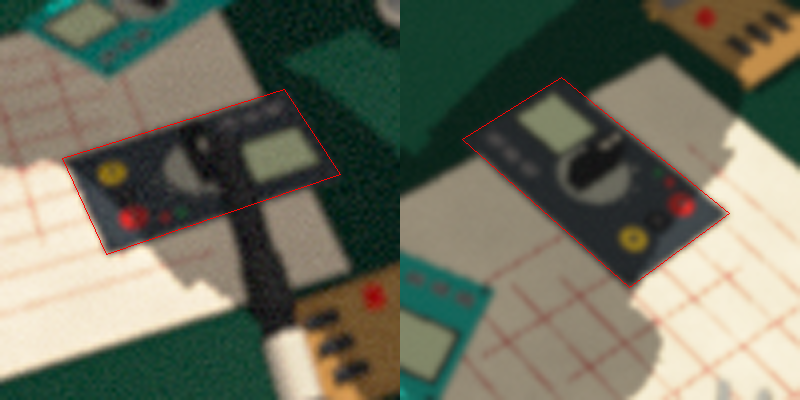

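Panel outline in both crops sits exactly on the edges: centre (0.532, -0.206), yaw 0.066, display at +y and pointer at +x. Next I'll plan the flap push with closed fingers, off the tab.

```bash
cat > plan.py <<'E'
from h import *
HP=[.5400,.1555,.3815,.5236]   # x,y,yaw,tilt(30deg)
Rh,th=headpose(HP)
HINGE=np.array([.066,0,.0225]); SEAT=np.array([-.034,0,.018])
RT=Rh*R.from_matrix(np.c_[[1,0,0],[0,-1,0],[0,0,-1]])  # tool x=head x, y=-head y, z=-head z
def W(p): return Rh.apply(p)+th
def rows(targets,base=None):
    "targets: (world pos, Rotation); prints shift cm/rotvec in base tool frame"
    if base is None:
        s=r.state(); base=(s["position"],rq(s["tool_rot"]))
    for p,q in targets:
        print(np.r_[base[1].inv().apply(p-base[0])*100,(base[1].inv()*q).as_rotvec()].round(3))
E
python3 - <<'E'
from plan import *
T=[(W(HINGE+np.array(v)/1e3),RT) for v in ((22,-35,75),(22,-35,28))]
for t in T: print(t[0])
rows(T)
E
```

```text
[0.57851685 0.13323999 0.22343751]
[0.60032742 0.14198937 0.18273435]
[-2.61   5.847  8.74  -0.311  0.461  1.16 ]
[-1.732  8.03  12.808 -0.311  0.461  1.16 ]
```

drive_tool(moves="0 1 0 -0.04 0.06 0.15 0; -0.5 2 1 -0.08 0.12 0.3 0; -1 3 2 -0.12 0.18 0.45 0; -1.5 4 3 -0.16 0.24 0.6 0; -2 4.5 4.5 -0.2 0.3 0.75 0; -2.3 5.2 6 -0.24 0.36 0.9 0; -2.5 5.6 7.4 -0.28 0.415 1.045 0; -2.61 5.85 8.74 -0.311 0.461 1.16 0; -2.61 5.85 8.74 -0.311 0.461 1.16 0; -2.61 5.85 8.74 -0.311 0.461 1.16 0")

```text
clock: 2.58
position: [0.5788, 0.1338, 0.2247]
tool_rot: [-0.049, 0.948, 0.185, 0.255]
contact_force: [-0.0, -0.6, 0.3]
gripper_width: -0.002
gripper_force: 0.0
```

```bash
python3 - <<'E'
from plan import *
s=r.state();print(s["position"],s["joints"].round(2),s["contact_force"].round(1),Rh.inv().apply(s["position"]-th)-HINGE)
c=r.capture("wrist")
import pickle; pickle.dump(dict(c),open("w2.pkl","wb"))
A=[(W(HINGE+np.array([22,-35,28])/1e3),RT)]
for t in np.radians([85,77,70,60,50,40,30,22,15,10,5]):
    P=np.array([-36*np.cos(t)+3*np.sin(t)+11,-35,36*np.sin(t)+3*np.cos(t)]); A.append((W(HINGE+P/1e3),RT))
rows(A)
cv2.imwrite("pics/w2.png",cv2.resize(c["img"],(800,600),interpolation=cv2.INTER_CUBIC)[:,:,::-1])
E
```

```text
[0.57882751 0.1338351  0.22467841] [0.11 0.17 1.78 0.21 0.7  1.17] [-0.  -0.6  0.3] [ 0.02306203 -0.03456334  0.07581971]
[-1.240e-01  4.500e-02  4.786e+00 -1.000e-03 -1.000e-03  3.000e-03]
[-1.238e+00  4.200e-02  3.972e+00 -1.000e-03 -1.000e-03  3.000e-03]
[-1.740e+00  4.100e-02  4.009e+00 -1.000e-03 -1.000e-03  3.000e-03]
[-2.172e+00  4.000e-02  4.098e+00 -1.000e-03 -1.000e-03  3.000e-03]
[-2.763e+00  3.800e-02  4.315e+00 -1.000e-03 -1.000e-03  3.000e-03]
[-3.308e+00  3.700e-02  4.631e+00 -1.000e-03 -1.000e-03  3.000e-03]
[-3.789e+00  3.600e-02  5.037e+00 -1.000e-03 -1.000e-03  3.000e-03]
[-4.192e+00  3.600e-02  5.521e+00 -1.000e-03 -1.000e-03  3.000e-03]
[-4.451e+00  3.500e-02  5.954e+00 -1.000e-03 -1.000e-03  3.000e-03]
[-4.625e+00  3.500e-02  6.359e+00 -1.000e-03 -1.000e-03  3.000e-03]
[-4.719e+00  3.500e-02  6.660e+00 -1.000e-03 -1.000e-03  3.000e-03]
[-4.787e+00  3.500e-02  6.967e+00 -1.000e-03 -1.000e-03  3.000e-03]
```

View pics/w2.png

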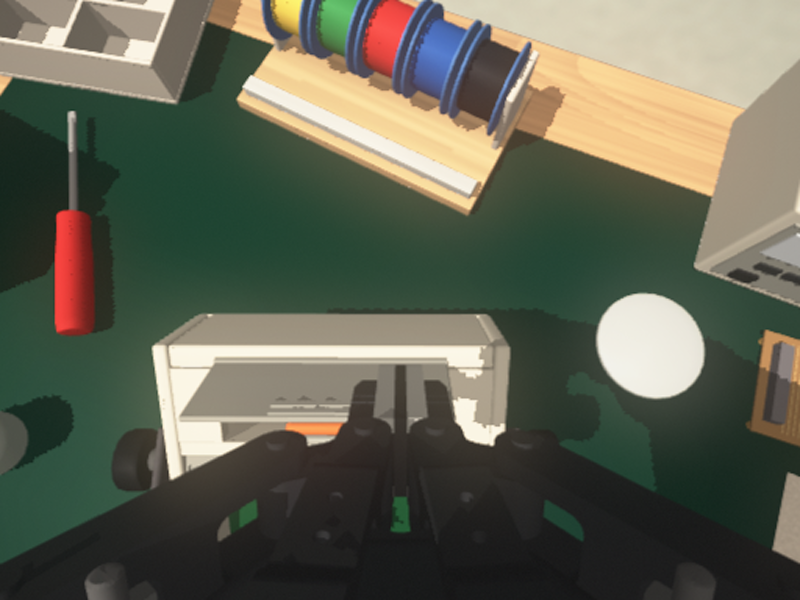

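The view shows closed fingers at (400,390) just behind the flap's hinge line (row 358), clear of the tab (orange, about (315,430)). The face's far edge is level in the image, so yaw is right.

drive_tool(moves="0 0 2.5 0 0 0 0; 0 0 4.8 0 0 0 0; -0.6 0 4.4 0 0 0 0; -1.24 0 3.97 0 0 0 0; -1.74 0 4.01 0 0 0 0; -2.17 0 4.1 0 0 0 0; -2.76 0 4.32 0 0 0 0; -3.31 0 4.63 0 0 0 0; -3.79 0 5.04 0 0 0 0; -4.19 0 5.52 0 0 0 0; -4.45 0 5.95 0 0 0 0; -4.6 0 6.3 0 0 0 0")

```text
clock: 4.12
position: [0.5708, 0.1309, 0.1458]
tool_rot: [-0.049, 0.948, 0.183, 0.254]
contact_force: [-1.6, 1.3, 0.5]
gripper_width: -0.003
gripper_force: 0.4
```

```bash
python3 - <<'E'
from plan import *
s=r.state();print(s["contact_force"].round(1),s["wrist_torque"].round(2),(Rh.inv().apply(s["position"]-th)-HINGE)*1e3,Rh.inv().apply(s["contact_force"]).round(1))
E
```

```text
[-1.6  1.3  0.5] [-0.11  0.28  0.02] [-23.77744305 -34.31806703  11.82973044] [-0.6  1.8  1. ]
```

drive_tool(moves="-0.3 0 0.2 0 0 0 0; -0.6 0 0.4 0 0 0 0; -0.8 0 0.6 0 0 0 0; -0.8 0 0.75 0 0 0 0; -0.8 0 0.85 0 0 0 0; -0.8 0 0.85 0 0 0 0")

```text
clock: 4.88
position: [0.5682, 0.1299, 0.1347]
tool_rot: [-0.049, 0.948, 0.183, 0.254]
contact_force: [0.7, 0.0, -0.2]
gripper_width: 0.0
gripper_force: 0.0
```

```bash
python3 - <<'E'
from plan import *
s=r.state();print(s["contact_force"].round(1),(Rh.inv().apply(s["position"]-th)-HINGE)*1e3,Rh.inv().apply(s["contact_force"]).round(1))
E
```

```text
[ 0.7  0.  -0.2] [-31.71838638 -34.31670088   3.55273177] [ 0.4 -0.2 -0.5]
```

drive_tool(moves="0 0 0.08 0 0 0 0; 0 0 0.15 0 0 0 0; 0 0 0.2 0 0 0 0; 0 0 0.2 0 0 0 0")

```text
clock: 5.38
position: [0.5691, 0.1301, 0.1337]
tool_rot: [-0.049, 0.948, 0.183, 0.254]
contact_force: [-10.9, -4.1, 11.1]
gripper_width: 0.003
gripper_force: 7.6
```

```bash
python3 - <<'E'
from plan import *
s=r.state();print(s["contact_force"].round(1),(Rh.inv().apply(s["position"]-th)-HINGE)*1e3,Rh.inv().apply(s["contact_force"]).round(1))
E
```

```text
[-10.9  -4.1  11.1] [-31.48086886 -34.39235599   2.26249453] [-4.5  0.2 15.4]
```

drive_tool(moves="0 0 -2 0 0 0 0; -3 0 -6 0 0 0 0; -8 0 -8 0 0 0 0; -12.3 0 -8 0 0 0 0; -12.3 0 -5 0 0 0 0; -12.3 0 -1.5 0 0 0 0; -12.3 0 -0.5 0 0 0 0; -12.3 0 -0.1 0 0 0 0; -12.3 0 -0.1 0 0 0 0")

```text
clock: 6.5
position: [0.4701, 0.0904, 0.0731]
tool_rot: [-0.049, 0.948, 0.183, 0.255]
contact_force: [0.2, 0.5, 0.5]
gripper_width: 0.003
gripper_force: 0.0
```

```bash
python3 - <<'E'
from plan import *
s=r.state();print((Rh.inv().apply(s["position"]-th)-HINGE)*1e3,Rh.inv().apply(s["contact_force"]).round(1))
E
```

```text
[-154.15515357  -34.41349554    3.10236429] [0.6 0.4 0.3]
```

drive_tool(moves="0 0 0.2 0 0 0 0; 0 0 0.35 0 0 0 0; 0 0 0.35 0 0 0 0")

```text
clock: 6.88
position: [0.4716, 0.0909, 0.0708]
tool_rot: [-0.049, 0.948, 0.183, 0.255]
contact_force: [-22.7, -8.2, 29.1]
gripper_width: -0.001
gripper_force: 18.8
```

drive_tool(moves="0 0 -2 0 0 0 0; 0 0 -6 0 0 0 0; 0 0 -10 0 0 0 0; 0 0 -14 0 0 0 0; 0 0 -14 0 0 0 0; 0 0 -14 0 0 0 0")

```text
clock: 7.62
position: [0.4066, 0.0648, 0.1904]
tool_rot: [-0.049, 0.948, 0.183, 0.255]
contact_force: [0.1, 0.4, 0.3]
gripper_width: -0.002
gripper_force: 0.0
```

```bash
sed -i 's/^HP=.*/HP=[.5405,.1558,.3810,.5105]/' plan.py; python3 - <<'E'
from plan import *
import pickle
w=r.capture("wrist");pickle.dump(dict(w),open("w3.pkl","wb"));s=r.capture("scene")
x,y=255,145
a=cv2.resize(w["img"],(533,400),interpolation=cv2.INTER_AREA);b=cv2.resize(s["img"][y:y+120,x:x+120],(267,267),interpolation=cv2.INTER_CUBIC)
o=np.zeros((400,800,3),np.uint8);o[:,:533]=a;o[:267,533:]=b
cv2.imwrite("pics/shut.png",o[:,:,::-1])
Rp=R.from_euler('z',.0655)*R.from_matrix(np.diag([1.,-1,-1]))
rows([(np.array([.532,-.206,z]),Rp) for z in(.12,.0065)])
E
```

```text
[-2.127 29.831  6.77  -0.084 -0.518  0.309]
[-7.795 29.844 16.603 -0.084 -0.518  0.309]
```

View pics/shut.png

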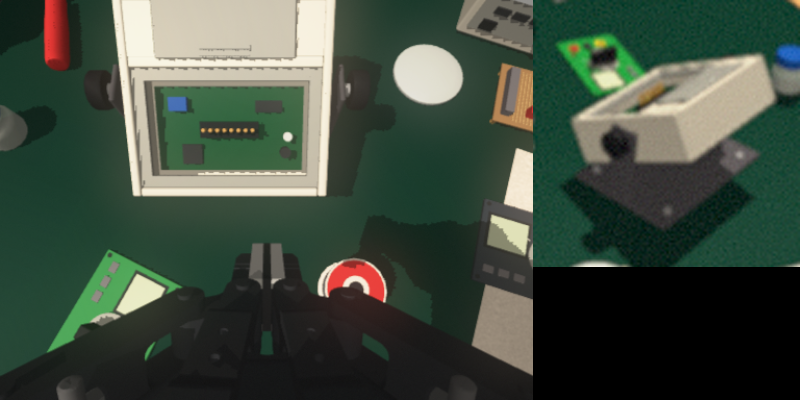

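The flap lies flush and shut in both views. The recess and contacts are clear and the panel is at the right. Next is the panel.

drive_tool(moves="-0.3 4 0.8 -0.01 -0.06 0.04 5; -0.7 9 2 -0.02 -0.17 0.1 5; -1.1 15 3.3 -0.04 -0.28 0.16 5; -1.5 21 4.7 -0.06 -0.39 0.23 5; -1.9 26 5.9 -0.075 -0.48 0.285 5; -2.1 29 6.6 -0.084 -0.518 0.309 5; -2.13 29.83 6.77 -0.084 -0.518 0.309 5; -2.13 29.83 6.77 -0.084 -0.518 0.309 5; -2.13 29.83 6.77 -0.084 -0.518 0.309 5")

```text
clock: 8.85
position: [0.5319, -0.2053, 0.1214]
tool_rot: [-0.0, 0.999, 0.033, 0.001]
contact_force: [-0.4, 0.4, 0.0]
gripper_width: 0.588
gripper_force: 0.0
```

```bash
python3 - <<'E'
from plan import *
from refine import edgefit
import pickle
w3=pickle.load(open("w3.pkl","rb"));w1=pickle.load(open("w1.pkl","rb"))
def hm(p,a,b,f):
    Q,t=headpose([p[0],p[1],p[2],.5105]); return Q.apply(np.r_[np.array(a)*(1-f)+np.array(b)*f,.022])+t
c=[(-.0925,.087),(-.0925,-.087),(.0755,-.087),(.0755,.087)]; e=[(-.084,.079),(-.084,-.079),(.016,-.079),(.016,.079)]
L=list(zip(c,c[1:]+c[:1]))+list(zip(e,e[1:]+e[:1]))
for V in ([(w3,[0,1,3,4,5,7])],[(w3,[0,1,3]),(w1,[0,1,3])]): edgefit(hm,HP[:3],V,L)
w=r.capture("wrist")
def pm(p,a,b,f): return R.from_euler('z',p[2]).apply([*(np.array(a)*(1-f)+np.array(b)*f),.004])+[p[0],p[1],0]
c=[(.046,.075),(-.046,.075),(-.046,-.075),(.046,-.075)]
a=edgefit(pm,pickle.load(open("panel.pkl","rb")),[(w,[0,1,3])],list(zip(c,c[1:]+c[:1])),5)
Rp=R.from_euler('z',.066)*R.from_matrix(np.diag([1.,-1,-1]))
rows([(np.array([.532,-.206,.0065]),Rp)]);print(r.state()["position"])
cv2.imwrite("pics/p1.png",cv2.resize(w["img"],(800,600))[:,:,::-1])
E
```

```text
median|err|px 0.76 136
[0.5408 0.1557 0.3823]
median|err|px 0.25 67
median|err|px 0.24 69
[0.5415 0.1559 0.3821]
median|err|px nan 0
[ 1.873270e+01 -2.778303e+02  6.660000e-02]
[-3.6000e-02  6.2000e-02  1.1509e+01  0.0000e+00 -3.0000e-03  1.0000e-03]
[ 0.53201219 -0.20535945  0.12159299]
  return _methods._mean(a, axis=axis, dtype=dtype,
  ret = ret.dtype.type(ret / rcount)
```

```bash
python3 - <<'E'
from plan import *
from refine import edgefit
import pickle
w=dict(r.capture("wrist"));s=r.state()
def T(p,q): M=np.eye(4);M[:3,:3]=q.as_matrix();M[:3,3]=p;return M
Tn=T(s["position"],rq(s["tool_rot"]));T0=T([.55,0,.231],rq(np.array([0,.7071,.7071,0])))
w0=dict(w);w0["img"]=cv2.imread("pics/wrist0.png")[:,:,::-1].copy();w0["camera_from_world"]=w["camera_from_world"]@Tn@np.linalg.inv(T0)
print(np.linalg.inv(w0["camera_from_world"])[:3,3])
def pm(p,a,b,f): return R.from_euler('z',p[2]).apply([*(np.array(a)*(1-f)+np.array(b)*f),.004])+[p[0],p[1],0]
p0=pickle.load(open("panel.pkl","rb"))
L=[((.046,.075),(-.046,.075)),((-.046,.075),(-.046,-.015)),((.046,-.01),(.046,.075))]
edgefit(pm,p0,[(w0,[0,1,2])],L,5)
g=cv2.cvtColor(w["img"],cv2.COLOR_RGB2GRAY)
for y in(.03,-.03):
    q=[proj(w,R.from_euler('z',p0[2]).apply([x,y,.004])+[p0[0],p0[1],0])[0] for x in(.036,.041,.046,.051,.056)]
    print(np.round(q).tolist(),[int(g[int(v),int(u)]) if 0<=v<384 and 0<=u<512 else -1 for u,v in q])
E
```

```text
[0.54902602 0.06837699 0.37416951]
median|err|px nan 0
[  61.8892 -931.0654   -2.5407]
[[221.0, 149.0], [221.0, 143.0], [221.0, 137.0], [221.0, 131.0], [221.0, 125.0]] [57, 60, 58, 152, 150]
[[293.0, 150.0], [293.0, 144.0], [293.0, 137.0], [294.0, 131.0], [294.0, 125.0]] [56, 58, 64, 152, 155]
  return _methods._mean(a, axis=axis, dtype=dtype,
  ret = ret.dtype.type(ret / rcount)
```

```bash
python3 - <<'E'
from plan import *
import pickle
w=dict(r.capture("wrist")); p0=pickle.load(open("panel.pkl","rb"));Q=R.from_euler('z',p0[2]);o=[p0[0],p0[1],0]
g=cv2.cvtColor(w["img"],cv2.COLOR_RGB2GRAY).astype(np.float32)
def prof(f,ts):
    m=np.array([proj(w,Q.apply([*f(t),.004])+o)[0] for t in ts],np.float32)
    v=cv2.remap(g,m[:,:1],m[:,1:],cv2.INTER_LINEAR)[:,0]; d=np.abs(v[4:]-v[:-4]); return ts[d.argmax()+2]*1e3,d.max()
ts=np.arange(.038,.056,.0004)
for y in(-.06,-.045,-.03,-.015,0,.015,.03,.045,.06): print(y,np.round(prof(lambda t:(t,y),ts),1))
for sg in(1,-1):
    for x in(.04,.03,.02,.01): print(sg,x,np.round(prof(lambda t:(x,sg*t),np.arange(.066,.084,.0004)),1))
# knob top edge +x end at z 28mm, pointer column
E
```

```text
-0.06 [47.2 76.6]
-0.045 [47.2 81.4]
-0.03 [47.2 84.4]
-0.015 [47.2 85.3]
0 [47.2 82.3]
0.015 [47.2 82. ]
0.03 [47.2 82.8]
0.045 [47.2 84. ]
0.06 [48.8 13.4]
1 0.04 [75.2 27.5]
1 0.03 [66.8 44.3]
1 0.02 [67.2 74. ]
1 0.01 [67.2 79.5]
-1 0.04 [74.4 37.2]
-1 0.03 [74.  76.8]
-1 0.02 [74.  76.2]
-1 0.01 [74.  77.6]
```

drive_tool(moves="0.1 0 5 0 0 0 5; 0.1 0 9 0 0 0 5; 0.1 0 11 0 0 0 5; 0.1 0 11.4 0 0 0 5; 0.1 0 11.4 0 0 0 5")

```text
clock: 9.62
position: [0.5341, -0.2063, 0.0085]
tool_rot: [0.0, 0.999, 0.033, 0.002]
contact_force: [0.2, 0.4, -0.7]
gripper_width: 0.584
gripper_force: 0.0
```

drive_tool(moves="-0.1 0 0.15 0 0 0 5; -0.1 0 0.15 0 0 0 3; -0.1 0 0.15 0 0 0 1; -0.1 0 0.15 0 0 0 1; -0.1 0 0.15 0 0 0 1; -0.1 0 0.15 0 0 0 1", squeeze=70)

```text
clock: 10.38
position: [0.5327, -0.2064, 0.0064]
tool_rot: [0.0, 0.999, 0.033, 0.001]
contact_force: [-1.9, 0.6, 5.0]
gripper_width: 0.144
gripper_force: 69.4
```

```bash
python3 - <<'E'
from plan import *
import pickle
s=r.state();print(s["contact_force"].round(1),s["gripper_force"],s["gripper_width"]*85)
w=dict(r.capture("wrist")); p0=pickle.load(open("panel.pkl","rb"))
TP=s["position"];Q=R.from_euler('z',p0[2]);o=[p0[0],p0[1],0]
g=cv2.cvtColor(w["img"],cv2.COLOR_RGB2GRAY).astype(np.float32)
ts=np.arange(.038,.056,.0004)
for y in(-.05,-.03,0,.03,.05):
    m=np.array([proj(w,Q.apply([t,y,.004])+o)[0] for t in ts],np.float32)
    v=cv2.remap(g,m[:,:1],m[:,1:],cv2.INTER_LINEAR)[:,0]; d=np.abs(v[4:]-v[:-4]); print(y,ts[d.argmax()+2]*1e3,d.max())
print("tcp in panel nominal",Q.inv().apply(TP-o)*1e3, (Q.inv()*rq(s["tool_rot"])).as_matrix().round(3))
E
```

```text
[-1.9  0.6  5. ] 69.44189429283142 12.217509465902465
-0.05 47.59999999999994 131.45312
-0.03 47.59999999999994 137.35156
0 47.59999999999994 135.625
0.03 47.59999999999994 133.39453
0.05 47.59999999999994 135.32812
tcp in panel nominal [ 0.79027241 -0.66852245  6.36319466] [[ 1.     0.     0.003]
 [ 0.    -1.    -0.001]
 [ 0.003  0.001 -1.   ]]
```

```bash
sed -i 's/^HP=.*/HP=[.5410,.1557,.3822,.5105]/' plan.py; python3 - <<'E'
from plan import *
s=r.state();p=s["position"];q=rq(s["tool_rot"])
o=np.array([-.0006,0,.0064])
rows([(p+[0,0,.14],q)]+[(W(SEAT+o+[0,0,h]),RT) for h in(.07,.03)])
print(W(SEAT+o+[0,0,.07]))
E
```

```text
[ 4.0e-02  1.0e-02 -1.4e+01  0.0e+00  0.0e+00  0.0e+00]
[ -4.01  -33.684 -15.445   0.082   0.503  -0.309]
[ -2.163 -34.295 -11.951   0.082   0.503  -0.309]
[0.47019268 0.12723787 0.160458  ]
```

drive_tool(moves="0 0 -1 0 0 0 1; 0 0 -4 0 0 0 1; 0 0 -9 0 0 0 1; 0 0 -14 0 0 0 1; 0 0 -14 0 0 0 1")

```text
clock: 11.05
position: [0.5335, -0.2068, 0.15]
tool_rot: [0.002, 0.999, 0.033, 0.004]
contact_force: [-0.2, 0.1, -3.2]
gripper_width: 0.15
gripper_force: 68.7
```

```bash
python3 - <<'E'
from plan import *
s=r.state();print(s["position"],s["contact_force"].round(1),s["wrist_torque"].round(2),s["gripper_width"]*85)
o=np.array([-.0006,0,.0064])
rows([(W(SEAT+o+[0,0,h]),RT) for h in(.07,.03)])
E
```

```text
[ 0.53350739 -0.20675177  0.15003261] [-0.2  0.1 -3.2] [0.   0.01 0.02] 12.756479298377545
[ -4.117 -33.738  -1.197   0.086   0.499  -0.308]
[ -2.289 -34.359   2.306   0.086   0.499  -0.308]
```

drive_tool(moves="-0.3 -3 -0.3 0 0.04 -0.02 1; -1 -8 -0.8 0.02 0.12 -0.07 1; -1.8 -14 -1.2 0.04 0.2 -0.13 1; -2.5 -20 -1.3 0.055 0.3 -0.19 1; -3.2 -26 -1.3 0.07 0.4 -0.25 1; -3.9 -31 -1.2 0.08 0.47 -0.29 1; -4.12 -33.7 -1.2 0.086 0.499 -0.308 1; -4.12 -33.7 -1.2 0.086 0.499 -0.308 1; -4.12 -33.7 -1.2 0.086 0.499 -0.308 1; -4.12 -33.7 -1.2 0.086 0.499 -0.308 1")

```text
clock: 12.3
position: [0.4691, 0.1267, 0.1573]
tool_rot: [-0.05, 0.951, 0.183, 0.245]
contact_force: [-0.4, 0.5, -2.3]
gripper_width: 0.148
gripper_force: 68.9
```

```bash
cat > st.py <<'E'
from plan import *
s=r.state(); q=rq(s["tool_rot"])
print("tcp in seat mm",((Rh.inv().apply(s["position"]-th)-SEAT)*1e3).round(2),"rot err(tool)",(RT.inv()*q).as_rotvec().round(4))
F=Rh.inv().apply(s["contact_force"]);print("F head",F.round(1),"T head",Rh.inv().apply(s["wrist_torque"]).round(2),"w",(s["gripper_width"]*85).round(1),s["gripper_force"].round(0),s["clock"])
E
python3 st.py; python3 - <<'E'
from plan import *
w=dict(r.capture("wrist"));s=r.state();g=cv2.cvtColor(w["img"],cv2.COLOR_RGB2GRAY).astype(np.float32)
q=rq(s["tool_rot"])
# panel in tool frame: where is +x edge (z=face: tool z = 6.4-4=+2.4mm from TCP)
ts=np.arange(.036,.058,.0004)
for y in(-.05,-.03,0,.03,.05):
    m=proj(w,q.apply([[t,y,.0024] for t in ts])+s["position"]).astype(np.float32)
    v=cv2.remap(g,m[:,:1],m[:,1:],cv2.INTER_LINEAR)[:,0]; d=np.abs(v[4:]-v[:-4]); print(y,(ts[d.argmax()+2]*1e3).round(1),d.max().round())
cv2.imwrite("pics/pre.png",cv2.resize(w["img"],(800,600))[:,:,::-1])
E
```

```text
tcp in seat mm [-3.2  -0.11 74.29] rot err(tool) [ 0.0042 -0.005   0.004 ]
-0.05 47.2 108.0
-0.03 51.2 103.0
0 51.2 100.0
0.03 51.2 110.0
0.05 47.2 106.0Traceback (most recent call last):
  File "st.py", line 4, in <module>
    F=Rh.inv().apply(s["contact_force"]);print("F head",F.round(1),"T head",Rh.inv().apply(s["wrist_torque"]).round(2),"w",(s["gripper_width"]*85).round(1),s["gripper_force"].round(0),s["clock"])
                                                                                                                           ^^^^^^^^^^^^^^^^^^^^^^^^^^^^^
AttributeError: 'float' object has no attribute 'round'
```

drive_tool(moves="0.2 0 1.5 -0.004 0.005 -0.004 1; 0.22 0 3.5 -0.004 0.005 -0.004 1; 0.22 0 4.8 -0.004 0.005 -0.004 1; 0.22 0 4.8 -0.004 0.005 -0.004 1; 0.22 0 4.8 -0.004 0.005 -0.004 1; 0.22 0 4.8 -0.004 0.005 -0.004 1")

```text
clock: 13.1
position: [0.4923, 0.1369, 0.1173]
tool_rot: [-0.048, 0.95, 0.184, 0.249]
contact_force: [-0.4, 0.1, -2.0]
gripper_width: 0.145
gripper_force: 68.9
```

```bash
sed -i 's/(s\["gripper_width"\]\*85).round(1),s\["gripper_force"\].round(0)/s["gripper_width"]*85/' st.py; python3 st.py;  python3 - <<'E'
from plan import *
import pickle
for n in("wrist","side","scene"): pickle.dump(dict(r.capture(n)),open("n_"+n+".pkl","wb"))
w,d=[pickle.load(open(f"n_{n}.pkl","rb")) for n in("wrist","side")]
a=cv2.resize(w["img"][:260,60:460],(480,312),interpolation=cv2.INTER_CUBIC);x,y=180,100;b=cv2.resize(d["img"][y:y+130,x:x+130],(312,312),interpolation=cv2.INTER_CUBIC)
cv2.imwrite("pics/near.png",np.hstack([a,b])[:,:,::-1])
E
```

```text
tcp in seat mm [-0.65  0.76 26.94] rot err(tool) [ 0.0005  0.0016 -0.0011]
F head [-1.2  0.2 -1.6] T head [-0.02  0.44  0.04] w 12.338354563315038 13.1
```

drive_tool(moves="0 0.05 0.7 0 -0.001 0.001 1; -0.03 0.07 1.2 0 -0.001 0.001 1; -0.03 0.07 1.5 0 -0.001 0.001 1; -0.03 0.07 1.5 0 -0.001 0.001 1; -0.03 0.07 1.5 0 -0.001 0.001 1")

```text
clock: 13.88
position: [0.499, 0.139, 0.1034]
tool_rot: [-0.048, 0.95, 0.184, 0.248]
contact_force: [-0.2, -0.3, -2.9]
gripper_width: 0.149
gripper_force: 69.2
```

```bash
python3 st.py
```

```text
tcp in seat mm [-1.29  0.2  11.44] rot err(tool) [ 0.0008 -0.0004 -0.0001]
F head [-1.7 -0.2 -2.3] T head [0.02 0.5  0.02] w 12.639912984656638 13.875
```

```bash
cat > gap.py <<'E'
from plan import *
def gaps():
    w=dict(r.capture("wrist"));s=r.state();q=rq(s["tool_rot"]);tp=s["position"]
    g=cv2.GaussianBlur(cv2.cvtColor(w["img"],cv2.COLOR_RGB2GRAY),(0,0),.6).astype(np.float32)
    def prof(P):
        m=proj(w,P).astype(np.float32)
        return cv2.remap(g,m[:,:1],m[:,1:],cv2.INTER_LINEAR,borderValue=-1)[:,0].astype(int)
    t=np.arange(.042,.060,.001)
    for y in(-.06,-.045,.045,.06): print("x@tool y",y,prof(q.apply([[a,y,.0024] for a in t])+tp).tolist())
    t=np.arange(.070,.090,.001)
    for sg in(1,-1):
        for x in(.04,.025): print("toolY",sg,x,prof(q.apply([[x,sg*a,.0024] for a in t])+tp).tolist())
gaps()
E
python3 gap.py
```

```text
x@tool y -0.06 [89, 89, 90, 91, 87, 114, 183, 186, 184, 178, 205, 230, 232, 233, 234, 236, 233, 222]
x@tool y -0.045 [87, 87, 87, 88, 86, 113, 182, 184, 184, 161, 202, 230, 231, 233, 226, 153, 179, 188]
x@tool y 0.045 [79, 80, 80, 81, 79, 107, 176, 178, 177, 160, 201, 227, 229, 229, 224, 188, 173, 180]
x@tool y 0.06 [81, 82, 83, 84, 83, 108, 175, 178, 166, 137, 203, 227, 228, 228, 229, 230, 228, 209]
toolY 1 0.04 [72, 75, 80, 81, 99, 158, 148, 192, 226, 229, 227, 225, 223, 211, 131, 73, 72, 79, 92, 95]
toolY 1 0.025 [74, 75, 75, 75, 88, 126, 151, 200, 225, 228, 227, 224, 222, 210, 126, 70, 68, 66, 64, 61]
toolY -1 0.04 [77, 76, 77, 83, 86, 87, 115, 159, 205, 228, 230, 225, 230, 210, 72, 56, 56, 64, 74, 85]
toolY -1 0.025 [77, 84, 85, 84, 83, 84, 114, 158, 204, 226, 229, 231, 232, 202, 71, 55, 55, 56, 59, 62]
```

Gaps from the wrist image: about 3.8 mm on the far side, 5.0 and 4.3 mm at the sides. The panel is centred in the recess, so I'll lower it.

drive_tool(moves="0 0 0.15 0 0 0 1; 0 0 0.3 0 0 0 1; 0 0 0.4 0 0 0 1; 0 0 0.4 0 0 0 1; 0 0 0.4 0 0 0 1")

```text
clock: 14.55
position: [0.5009, 0.1398, 0.1001]
tool_rot: [-0.048, 0.95, 0.184, 0.248]
contact_force: [-2.1, -0.4, 2.2]
gripper_width: 0.149
gripper_force: 69.7
```

```bash
python3 st.py
```

```text
tcp in seat mm [-1.16  0.16  7.5 ] rot err(tool) [ 0.0007 -0.     -0.0001]
F head [-0.7  0.4  3. ] T head [0.11 0.4  0.04] w 12.690707297486647 14.55
```

drive_tool(moves="0 0 0.05 0 0 0 1; 0 0 0.1 0 0 0 1; 0 0 0.1 0 0 0 1; 0 0 0.1 0 0 0 1")

```text
clock: 15.05
position: [0.5012, 0.1399, 0.0994]
tool_rot: [-0.048, 0.95, 0.184, 0.248]
contact_force: [-11.2, -4.5, 10.5]
gripper_width: 0.148
gripper_force: 71.7
```

```bash
python3 st.py
```

```text
tcp in seat mm [-1.21  0.19  6.81] rot err(tool) [ 0.0008 -0.0001 -0.0002]
F head [-5.5  0.  15. ] T head [ 0.07  0.85 -0.01] w 12.549181749799628 15.05
```

drive_tool(moves="0 0 0 0 0.008 0 1; 0 0 0 0 0.008 0 1; 0 0 0 0 0.008 0 1")

```text
clock: 15.42
position: [0.5013, 0.1399, 0.0995]
tool_rot: [-0.049, 0.949, 0.184, 0.252]
contact_force: [-9.9, -3.7, 11.6]
gripper_width: 0.147
gripper_force: 71.5
```

```bash
python3 st.py
```

```text
tcp in seat mm [-1.1   0.17  6.81] rot err(tool) [ 0.0008  0.0081 -0.0003]
F head [-3.6  0.3 15.3] T head [ 0.02  1.   -0.01] w 12.487379067260932 15.425
```

drive_tool(moves="0 0 0 0 -0.016 0 1; 0 0 0 0 -0.016 0 1; 0 0 0 0 -0.016 0 1")

```text
clock: 15.8
position: [0.5011, 0.1399, 0.0995]
tool_rot: [-0.048, 0.951, 0.184, 0.244]
contact_force: [-13.0, -4.6, 12.2]
gripper_width: 0.146
gripper_force: 72.1
```

```bash
python3 st.py
```

```text
tcp in seat mm [-1.24  0.16  6.86] rot err(tool) [ 0.0007 -0.0081 -0.0002]
F head [-6.1  0.6 17.4] T head [0.07 0.72 0.08] w 12.430267161805965 15.8
```

drive_tool(moves="0 0 -0.02 0 0.011 0 1; 0 0 -0.02 0 0.011 0 1; 0 0 -0.02 0 0.011 0 1; 0 0 -0.02 0 0.011 0 1; 0 0 -0.02 0 0.011 0 1")

```text
clock: 16.42
position: [0.5012, 0.1399, 0.0994]
tool_rot: [-0.049, 0.95, 0.184, 0.249]
contact_force: [-6.8, -1.9, 7.5]
gripper_width: 0.146
gripper_force: 70.7
```

```bash
python3 st.py; python3 gap.py; python3 - <<'E'
from plan import *
w,s,d=[dict(r.capture(n)) for n in("wrist","scene","side")]
o=np.zeros((600,800,3),np.uint8)
o[:360,:480]=cv2.resize(w["img"][:300,56:456],(480,360),interpolation=cv2.INTER_CUBIC)
o[:320,480:]=cv2.resize(s["img"][145:265,255:375],(320,320),interpolation=cv2.INTER_CUBIC)
o[360:600,:480]=cv2.resize(d["img"][105:225,150:390],(480,240),interpolation=cv2.INTER_CUBIC)
cv2.imwrite("pics/final.png",o[:,:,::-1])
E
```

```text
tcp in seat mm [-1.21  0.18  6.8 ] rot err(tool) [ 0.0007  0.0028 -0.0002]
F head [-2.5  0.8 10. ] T head [ 0.03  0.65 -0.03] w 12.369832087979715 16.425
x@tool y -0.06 [88, 88, 89, 89, 87, 112, 182, 185, 184, 182, 227, 231, 232, 232, 234, 235, 227, 227]
x@tool y -0.045 [86, 86, 86, 86, 84, 109, 181, 183, 157, 156, 226, 230, 231, 230, 176, 153, 186, 187]
x@tool y 0.045 [78, 79, 79, 80, 78, 103, 174, 177, 173, 166, 225, 228, 228, 210, 145, 152, 178, 180]
x@tool y 0.06 [80, 80, 82, 82, 81, 107, 174, 177, 152, 154, 224, 227, 228, 228, 229, 230, 223, 221]
toolY 1 0.04 [72, 74, 80, 81, 94, 161, 175, 171, 152, 179, 221, 228, 228, 226, 224, 222, 193, 94, 73, 77]
toolY 1 0.025 [75, 75, 75, 75, 85, 115, 165, 168, 148, 177, 219, 227, 228, 225, 223, 221, 188, 95, 69, 68]
toolY -1 0.04 [78, 76, 77, 83, 87, 90, 120, 128, 106, 142, 186, 223, 229, 228, 203, 230, 148, 57, 56, 61]
toolY -1 0.025 [76, 83, 83, 84, 83, 96, 142, 100, 102, 140, 183, 220, 228, 230, 232, 228, 150, 57, 53, 53]
```

View pics/final.png

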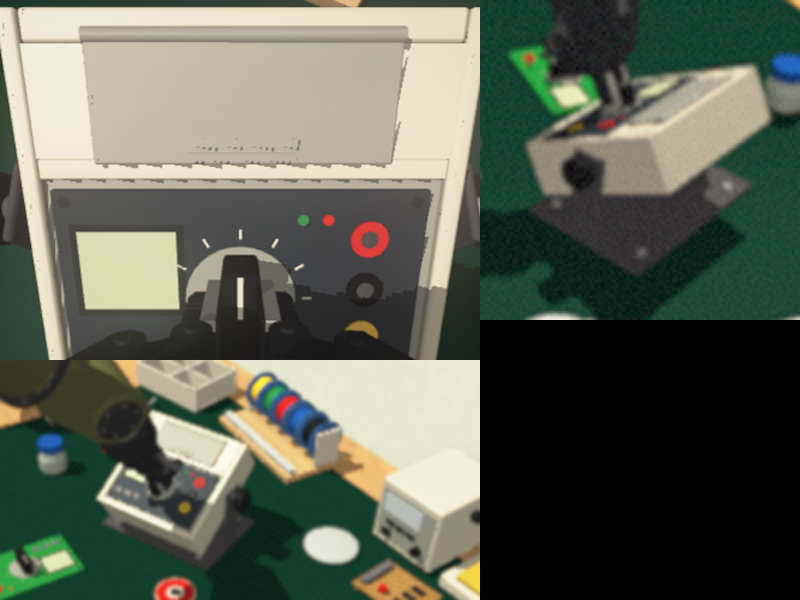

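The panel sits in the recess with an even gap, the display on the left and the pointer towards the shut, flush flap. The knob is still gripped. Contact is about 12 N against 5.6 N of spring, so it bears on the ledge.

```bash
python3 -c "
from workcell import r
print(r.sign_off())"
```

```text
the job is handed in; nothing more can be done
None
```

The job is handed in at about 16.5 s of the 64 s: the flap is shut flush, and the panel is seated in the recess, display left and pointer towards the flap, still gripped and pressed against the ledge at about 12 N. I judged it flush from contact force and camera measurements, because sign-off returned no verdict.

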